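# Find the tin that still has soap and put it in the basket

### The job

Three identical closed tins stand in a row on the oak board, and only one of them still holds its block of soap: lift them to feel which is the heavy one. Set the full tin down gently, upright, on the floor of the white basket, and leave the two empty tins standing upright on the board where they were (put any you lifted back in its place).

Things in the scene. Friction and masses are not known exactly. Their poses are not given: they have to be found in the camera images.
- tin_a_mid (a point): Centre, half-way up, of the leftmost of three identical closed bare-aluminium tins, round, 65 mm across, 62 mm high, standing on a 12 mm board in a row from left (+y) to right. Slip-on lid, 67 mm across, over the top 18 mm, stays on. z up; yaw means nothing. Gaps between tins 60 mm or more. Weighs about 0.8 N if empty, 2.7 to 3.6 N if it holds the soap; which one does varies, unseen.
- tin_b_mid (a point): Centre, half-way up, of the middle one of three identical closed bare-aluminium tins, round, 65 mm across, 62 mm high, standing on a 12 mm board in a row from left (+y) to right. Slip-on lid, 67 mm across, over the top 18 mm, stays on. z up; yaw means nothing. Gaps between tins 60 mm or more. Weighs about 0.8 N if empty, 2.7 to 3.6 N if it holds the soap; which one does varies, unseen.
- tin_c_mid (a point): Centre, half-way up, of the rightmost of three identical closed bare-aluminium tins, round, 65 mm across, 62 mm high, standing on a 12 mm board in a row from left (+y) to right. Slip-on lid, 67 mm across, over the top 18 mm, stays on. z up; yaw means nothing. Gaps between tins 60 mm or more. Weighs about 0.8 N if empty, 2.7 to 3.6 N if it holds the soap; which one does varies, unseen.
- basket: White plastic basket, tilt-out front shut, fixed on the board left (+y) of the tins; empty, open at the top. Outside 180 mm (its x) by 200 mm (its y), 61 mm high; inside 168 by 190 mm; inner floor 5 mm above its underside. Origin: centre of its underside; x from front panel to back, y to its left, z up.
Mind the look-alikes: they are no part of the job. What is shaped like the part that bears tin_c_mid but pink or yellow is not meant.

How it is judged (in metres and radians):
At the end, for the whole second after the job is handed in: The tin with the soap (it presses on the basket with more than 2 N) stands inside the white basket on its floor, within 10 degrees of upright; the two empty tins stand upright (within 10 degrees), each within 40 mm of where it stood at the start; all are released and at rest ((((x of tin_a_mid in the frame of basket between -0.075 and 0.075 m and y of tin_a_mid in the frame of basket between -0.085 and 0.085 m and z of tin_a_mid in the frame of basket below 0.046 m and contact force between tin_a and basket above 2 N) and distance of tin_b_mid from where it was at the start of the episode below 0.04 m and distance of tin_c_mid from where it was at the start of the episode below 0.04 m) or ((x of tin_b_mid in the frame of basket between -0.075 and 0.075 m and y of tin_b_mid in the frame of basket between -0.085 and 0.085 m and z of tin_b_mid in the frame of basket below 0.046 m and contact force between tin_b and basket above 2 N) and distance of tin_a_mid from where it was at the start of the episode below 0.04 m and distance of tin_c_mid from where it was at the start of the episode below 0.04 m) or ((x of tin_c_mid in the frame of basket between -0.075 and 0.075 m and y of tin_c_mid in the frame of basket between -0.085 and 0.085 m and z of tin_c_mid in the frame of basket below 0.046 m and contact force between tin_c and basket above 2 N) and distance of tin_a_mid from where it was at the start of the episode below 0.04 m and distance of tin_b_mid from where it was at the start of the episode below 0.04 m)) and angle between each of tin_a_mid, tin_b_mid, tin_c_mid's own z axis and vertical below 0.175 rad and linear speed of each of tin_a, tin_b, tin_c below 0.03 m/s); the robot touches nothing.
It fails at once if a tin is tipped over (more than 35 degrees) (angle between any of tin_a_mid, tin_b_mid, tin_c_mid's own z axis and vertical above 0.61 rad).
It fails at once if a tin is slammed into the basket (contact over 100 N) (contact force between any of tin_a, tin_b, tin_c and basket above 100 N).
It fails at once if a tin is let fall (over 0.6 m/s while not held, a drop of about 20 mm) ((contact force between the fingers and tin_a below 0.5 N and linear speed of tin_a above 0.6 m/s) or (contact force between the fingers and tin_b below 0.5 N and linear speed of tin_b above 0.6 m/s) or (contact force between the fingers and tin_c below 0.5 N and linear speed of tin_c above 0.6 m/s)).
It also fails if it takes over 64 s, if anything falls off the work surface, if the arm or the gripper's body presses on something with over 40 N, if the wrist force passes 120 N, or if a joint passes its speed limit or range.

### The arm

A 6-joint arm with a two-finger parallel gripper is mounted at the origin on the work surface. World frame = base frame: x ahead of the robot, y to its left, z up, the work surface at z = 0. Lengths are in m, angles in degrees, forces in N, time in s.
With the tool pointing down it reaches from about 0.25 to 0.85 m from the base axis. Payload 12.5 kg.
Tool frame: the origin (TCP) lies midway between the tips of the shut fingers; the grasp point (between the pads) lies 19 mm behind it (grasp_offset is the distance from the TCP to the grasp point, in m); z points along the fingers, x is the direction in which the jaws open and shut, and the axes are right-handed (so a half turn about z gives the same grasp; the last joint's range is limited). The gripper opens to 93 mm and grips with 3 to 60 N. Pads are 15 mm wide; open, the fingers measure 128 mm over their backs; the gripper's body (75 mm by 188 mm) begins 65 mm behind the grasp point.
Start: joints at [-4.847, 20.094, 94.641, -0, 65.266, -4.847], TCP at [0.55, 0, 0.219] pointing down, gripper open.
Joint ranges: [-157.81, 157.81], [-45, 120.19], [0.68, 151.7], [-89.99, 269.99], [4.06, 180], [-164.3, 164.3]. Speed limits (degrees/s): [127.2, 127.2, 159.86, 180, 180, 180].

### API

Orientations are given as a 3x3 rotation matrix whose columns are the frame's x, y, z axes.
In Python, from plant import * gives the robot as it stands. The module is installed in compiled form; this text tells all that it offers.
- The arm moves only by the shell command python3 -m creep 'ROWS' [FORCE]. ROWS is JSON, one flat list of numbers, 5 for each row, row after row: the shift along the tool's x, y, z in mm, then the turn about the tool's z in rad, then the closure in counts, from 0 (fully open) to 255 (shut). In form: [tx, ty, tz, yaw, hand, tx, ty, tz, yaw, hand, ...]. A call has 1 to 10 rows; each row is the pose to reach, as a shift and turn from the pose commanded when the call began, along the tool's axes at that moment; what a row does not reach only later rows make up. A row lasts 1/8 s, in which the tool goes at most 62.5 mm and 10.7 degrees, less where a joint would pass 70% of its speed; a pose out of reach is approached as far as the arm can. A call with a gripper value outside its range is refused whole. The fingers move at their own pace and stop on an object; FORCE is the grip in N (left out, the last holds). Time passes only in rows, so rows that repeat a pose let the fingers close. It gives the time, the measured TCP pose, the force and the opening at its end, in the units of the state.
- state(): the state, without advancing time (a new reading comes with each control period).
- camera(name): name is "scene" or "side" or "wrist"; returns the picture (420x560x3 uint8, red, green, blue); there is no depth.
- calibration(name): a dict with "camera_matrix" (3x3 intrinsics, pixels), "rvec" (rotation vector, rad) and "tvec" (3), from world to camera coordinates, as OpenCV has them. Camera axes: x right, y down, z forward; pixel columns grow to the right and rows downward; lengths in m; the calibration is good to about 2 mm. A picture is of the moment at which its call begins: read the wrist's pose just before it. calibration takes no time and is no camera call; for the wrist camera it gives the pose at the moment of the call.
- hand_in(): hands the job in, once; it reports no verdict.
Trained networks look in the newest picture that a camera, given by its name, has taken for a name from the list of things; names that differ only in an ending like _2 or _b are one class to them, and where a whole thing is asked for, a point or a joint stands for the part that bears it (a point fixed in the world has none). Each returns a list of dicts, best first, with "score" (0 to 1); they miss things now and then, are a little off and sometimes report something else, mostly with a low value. They report only what shows in the picture. A call takes as long as a camera call. They do not tell look-alikes from the thing itself.
- find_in(name, camera): "bbox" ([left, top, width, height] as shares, 0 to 1, of the picture: columns of its width, rows of its height, round what is visible of it).
- place_of(name, camera): "xy" ([column, row] as shares, 0 to 1, of the picture: columns of its width, rows of its height: a listed point, or the origin of a listed thing).
The state is a dict: "t": time; "q": joint angles; "joint_velocities": joint speeds; "joint_torque": joint torques, N m; "tcp_pos": TCP position; "orientation": TCP orientation; "force": force on the tool from outside, world axes, zero at the start; "wrist_torque": the same for the moment, N m; "grip_width": finger opening in m.
Only numpy, scipy, OpenCV 4.12 (cv2) and the standard library are available. Lean on these libraries where they do the work, as an engineer would, in place of code of your own. Each camera call takes 0.05 s, during which the arm holds its last target.

## Working session

There is one attempt and no reset: what is moved stays moved. The work goes in short steps, Python scripts to look and compute and a shell command to move; the robot and the scene stay as the last step left them, time stands still between calls to the robot, and variables do not carry over. Pictures are saved under pics/ and viewed, and the job is handed in when it is done.

```bash
mkdir -p pics; cat > h.py <<'E'
from plant import *
import numpy as np, cv2
def ray(cam,u,v,z):
    c=calibration(cam);K=np.array(c["camera_matrix"]);R=cv2.Rodrigues(np.array(c["rvec"],float))[0];t=np.array(c["tvec"],float).ravel()
    d=R.T@np.linalg.inv(K)@[u,v,1];o=-R.T@t
    return o+d*(z-o[2])/d[2]
def save(cam,n):
    im=camera(cam);cv2.imwrite(f"pics/{n}.png",im[:,:,::-1]);return im
E
python3 - <<'E'
from h import *
s=state();print(s["t"],s["tcp_pos"],s["orientation"],s["force"],s["grip_width"])
for c in ("scene","side"):
    save(c,c+"0")
    for n in ("tin_a_mid","basket"):
        for d in place_of(n,c)[:8]:
            u,v=d["xy"][0]*560,d["xy"][1]*420
            print(c,n,round(d["score"],2),round(u),round(v),ray(c,u,v,0.043 if n!="basket" else 0.012).round(3))
E
```

```text
0.0 [5.49672333e-01 6.81084854e-05 2.18126286e-01] [[ 9.99999382e-01  8.41272437e-08 -1.11181587e-03]
 [ 1.92701655e-07 -9.99999995e-01  9.76549230e-05]
 [-1.11181586e-03 -9.76550769e-05 -9.99999377e-01]] [ 0.05842803 -0.0178354  -0.36239857] 0.09334808578083599
scene tin_a_mid 0.64 338 232 [0.561 0.007 0.043]
scene basket 0.59 436 270 [0.549 0.283 0.012]
side tin_a_mid 0.91 269 175 [0.57  0.016 0.043]
side basket 0.82 243 133 [0.543 0.299 0.012]
```

View pics/scene0.png

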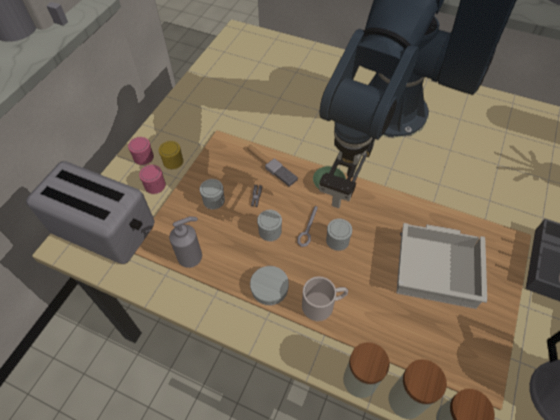

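View pics/side0.png

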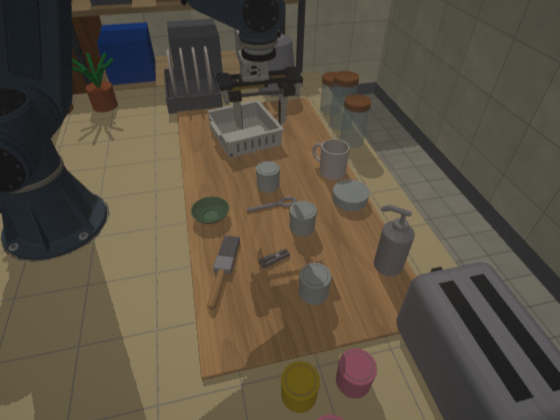

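The three bare-aluminium tins, from +y to −y, are at scene (339,233), (270,225) and (212,193), which is side (268,176), (303,217) and (315,283). The pink and yellow tins at scene (140,150), (152,180) and (171,154) are look-alikes and stand off the board. Next I'll confirm this in a crop and measure.

```bash
python3 - <<'E'
from h import *
im=cv2.imread("pics/scene0.png");a=cv2.resize(im[140:320,120:500],None,fx=2,fy=2,interpolation=cv2.INTER_CUBIC);cv2.imwrite("pics/c1.png",a)
im=cv2.imread("pics/side0.png");a=cv2.resize(im[100:310,200:350],None,fx=2.8,fy=2.8,interpolation=cv2.INTER_CUBIC);cv2.imwrite("pics/c2.png",a)
for c,n in (("scene","tin_a_mid"),("side","tin_a_mid"),("scene","basket"),("side","basket")):
    for d in find_in(n,c)[:8]:
        b=np.array(d["bbox"])*[560,420,560,420];print(c,n,round(d["score"],2),b.round(1))
def P(c):
    k=calibration(c);return np.array(k["camera_matrix"])@np.c_[cv2.Rodrigues(np.array(k["rvec"],float))[0],np.array(k["tvec"],float).ravel()]
for a,b in (((339,233),(268,176)),((270,225),(303,217)),((212,193),(315,283))):
    X=cv2.triangulatePoints(P("scene"),P("side"),np.array(a,float),np.array(b,float));print((X[:3]/X[3]).ravel().round(3),ray("scene",*a,.043).round(3),ray("side",*b,.043).round(3))
E
```

```text
scene tin_a_mid 0.64 [325.6 218.4  26.5  31.5]
side tin_a_mid 0.94 [256.3 160.6  23.1  32.4]
scene basket 0.92 [399.4 223.2  87.   85. ]
side basket 0.75 [207.8 101.6  73.3  57.8]
[0.566 0.012 0.046] [0.563 0.012 0.043] [0.567 0.013 0.043]
[ 0.617 -0.171  0.045] [ 0.616 -0.171  0.043] [ 0.618 -0.169  0.043]
[ 0.586 -0.371  0.045] [ 0.585 -0.372  0.043] [ 0.587 -0.369  0.043]
```

View pics/c1.png

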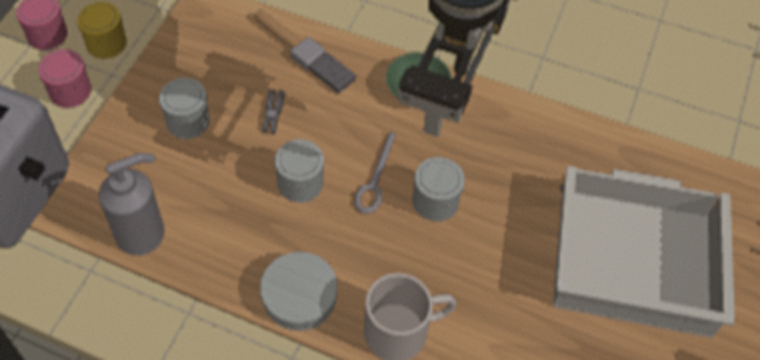

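View pics/c2.png

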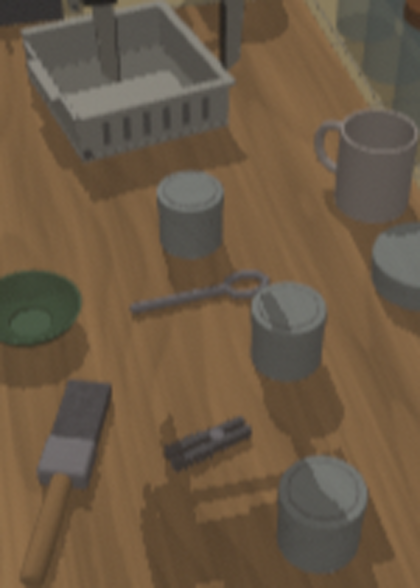

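```bash
python3 - <<'E'
from h import *
for n,u,v,z in (("mugtopL",303,285,.1),("mugtopc",319,288,.1),("mugnear",319,278,.1),("handle",346,293,.07),("bowl",330,181,.04),("spoonring",304,238,.015),("spoonend",315,208,.015),("roundlid",270,283,.04),("roundlidtop",270,268,.04),("soap",182,228,.1),("clip",257,195,.02)):
    print(n,ray("scene",u,v,z).round(3))
r=np.array([ray("scene",u,v,.073) for u,v in ((403.5,226),(485,238.5),(480,302.5),(400,292.5))]);print(r.round(3),r.mean(0))
r=np.array([ray("side",u,v,.073) for u,v in ((208.5,117),(258,102),(282,130),(231,143))]);print(r.round(3),r.mean(0))
E
```

```text
mugtopL [ 0.771 -0.01   0.1  ]
mugtopc [0.762 0.028 0.1  ]
mugnear [0.738 0.018 0.1  ]
handle [0.734 0.09  0.07 ]
bowl [ 0.403 -0.075  0.04 ]
spoonring [ 0.601 -0.075  0.015]
spoonend [ 0.495 -0.084  0.015]
roundlid [ 0.774 -0.098  0.04 ]
roundlidtop [ 0.735 -0.116  0.04 ]
soap [ 0.75  -0.362  0.1  ]
clip [ 0.524 -0.257  0.02 ]
[[0.491 0.165 0.073]
 [0.442 0.371 0.073]
 [0.628 0.393 0.073]
 [0.681 0.21  0.073]] [0.56022237 0.2847261  0.073     ]
[[0.436 0.324 0.073]
 [0.614 0.389 0.073]
 [0.652 0.193 0.073]
 [0.486 0.157 0.073]] [0.54696276 0.26573677 0.073     ]
```

Crop check: the three grey aluminium tins on the board match the description, and the pink and yellow ones are excluded. I'll hover over tin a and check with the wrist camera.

```bash
python3 -m creep '[16,-12,0,0,0,16,-12,50,0,0,16,-12,80,0,0,16,-12,80,0,0]' 15; python3 - <<'E'
from h import *
s=state();print(s["tcp_pos"],s["force"])
save("wrist","w1")
for n in ("tin_a_mid",):
    for d in place_of(n,"wrist"):
        u,v=d["xy"][0]*560,d["xy"][1]*420;print(d["score"],u,v,ray("wrist",u,v,.043).round(4))
    for d in find_in(n,"wrist"): print(d["score"],np.array(d["bbox"])*[560,420,560,420])
E
```

```text
t: 1.0
tcp_pos: [0.5649, 0.0121, 0.137]
orientation: [[1.0, 0.0, -0.004], [0.0, -1.0, 0.0], [-0.004, -0.0, -1.0]]
force: [0.3, 0.1, 0.4]
grip_width: 0.0931
[0.5648706  0.0121065  0.13695304] [0.27261708 0.09099746 0.40705403]
0.77 [233.8   170.016 101.416 108.99 ]
0.57 [298.816 368.886  74.2    38.01 ]
```

View pics/w1.png

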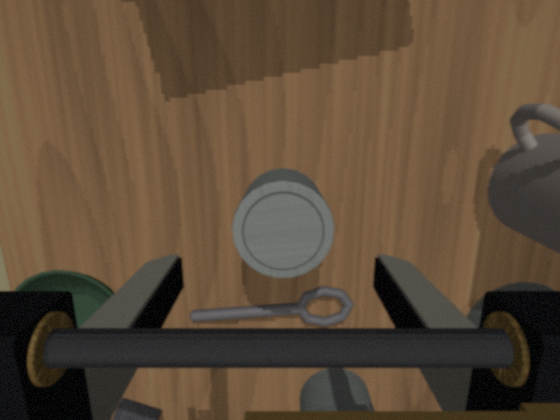

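```bash
python3 - <<'E'
from h import *
print(ray("wrist",283,227,.074),ray("wrist",233.5,227,.074),ray("wrist",333,227,.074),ray("wrist",283,277,.074))
E
```

```text
[0.57089362 0.01245545 0.074     ] [0.5383644  0.01250089 0.074     ] [0.60377395 0.01240953 0.074     ] [ 0.57100571 -0.02336943  0.074     ]
```

The wrist picture shows tin a's lid at (283,227), giving about (0.570, 0.012), clear between the fingers. I'll descend and grip.

```bash
python3 -m creep '[4,0,50,0,0,4,0,90,0,0,4,0,114,0,0,4,0,114,0,0,4,0,114,0,255,4,0,114,0,255,4,0,114,0,255,4,0,114,0,255,4,0,114,0,255]' 15; python3 -c "
from h import *
print(state()['force'],state()['tcp_pos'])"
```

```text
t: 2.28
tcp_pos: [0.5699, 0.012, 0.0253]
orientation: [[1.0, 0.0, -0.0], [0.0, -1.0, -0.0], [-0.0, 0.0, -1.0]]
force: [-4.5, -0.1, 7.2]
grip_width: 0.0649
[-4.47480152 -0.09060579  7.24088185] [0.56993799 0.01203983 0.02531028]
```

```bash
python3 -m creep '[0,0,-8,0,255,0,0,-20,0,255,0,0,-35,0,255,0,0,-35,0,255,0,0,-35,0,255,0,0,-35,0,255]'; python3 -c "
from h import *
print(state()['force'],state()['wrist_torque']);save('wrist','w2');save('side','s2');print(state()['force'])"
```

```text
t: 3.02
tcp_pos: [0.5697, 0.012, 0.0592]
orientation: [[1.0, -0.0, -0.001], [-0.0, -1.0, 0.0], [-0.001, -0.0, -1.0]]
force: [0.2, 0.3, -3.1]
grip_width: 0.0643
[ 0.16479589  0.29958728 -3.1249913 ] [ 0.00521971 -0.03065651 -0.04969377]
[-0.252099   -0.20883204 -3.42847194]
```

View pics/s2.png

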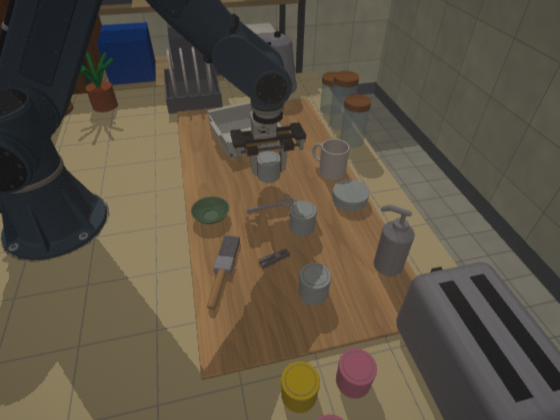

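```bash
python3 -m creep '[0,0,-20,0,255,0,0,-40,0,255,0,0,-75,0,255,0,0,-75,0,255,0,0,-75,0,255,0,0,-75,0,255]'; python3 - <<'E'
from h import *
f=[]
for i in range(6):
    im=camera("wrist");f.append(state()["force"])
print(np.mean(f,0),np.std(f,0))
cv2.imwrite("pics/w3.png",im[:,:,::-1])
for d in find_in("basket","wrist"): print(d["score"],np.array(d["bbox"])*[560,420,560,420])
E
```

```text
t: 3.88
tcp_pos: [0.5693, 0.0121, 0.1331]
orientation: [[1.0, 0.0, -0.002], [0.0, -1.0, 0.0], [-0.002, -0.0, -1.0]]
force: [-0.2, -1.0, -4.0]
grip_width: 0.0646
[-0.25932241 -0.33397539 -3.15956299] [0.30754122 0.37852377 0.39369971]
```

View pics/w3.png

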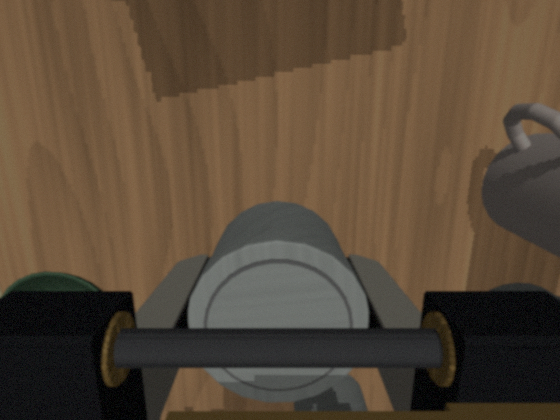

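Held, tin a reads −3.16 N against about 0 N free, so it is the full one. I'll carry it towards the basket and look.

```bash
python3 -m creep '[0,-15,-15,0,255,0,-45,-40,0,255,0,-80,-60,0,255,0,-110,-60,0,255,0,-118,-60,0,255,0,-118,-60,0,255]'; python3 - <<'E'
from h import *
save("wrist","w4")
for d in place_of("basket","wrist"):
    u,v=d["xy"][0]*560,d["xy"][1]*420;print(d["score"],u,v,ray("wrist",u,v,.012).round(4))
E
```

```text
t: 4.97
tcp_pos: [0.5699, 0.1305, 0.195]
orientation: [[1.0, 0.001, 0.0], [0.001, -1.0, -0.0], [0.0, 0.0, -1.0]]
force: [-0.9, -0.5, -3.0]
grip_width: 0.0648
0.58 253.68 15.792 [0.5501 0.2813 0.012 ]
```

View pics/w4.png

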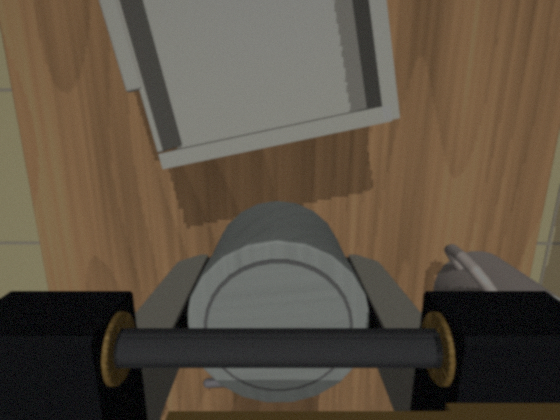

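```bash
python3 - <<'E'
from h import *
a=ray("wrist",163,165,.073);b=ray("wrist",399,119,.073);print(a,b,np.linalg.norm(b-a))
x=(b-a)/np.linalg.norm(b-a);y=np.array([-x[1],x[0],0]);print(np.degrees(np.arctan2(x[1],x[0])),(a+b)/2+.1*y)
E
```

```text
[0.48122589 0.16305475 0.073     ] [0.66171064 0.19750354 0.073     ] 0.1837429237470334
10.805968085753786 [0.5527199  0.27850592 0.073     ]
```

```bash
python3 -m creep '[-5,-40,0,-0.05,255,-12,-90,0,-0.1,255,-18,-130,0,-0.19,255,-18,-148,20,-0.19,255,-18,-148,50,-0.19,255,-18,-148,70,-0.19,255,-18,-148,70,-0.19,255]'; python3 - <<'E'
from h import *
save("wrist","w5");save("scene","s5")
E
```

```text
t: 5.95
tcp_pos: [0.5513, 0.2765, 0.1223]
orientation: [[0.982, 0.187, -0.004], [0.187, -0.982, -0.002], [-0.004, 0.001, -1.0]]
force: [0.0, 0.0, -2.9]
grip_width: 0.0645
```

View pics/w5.png

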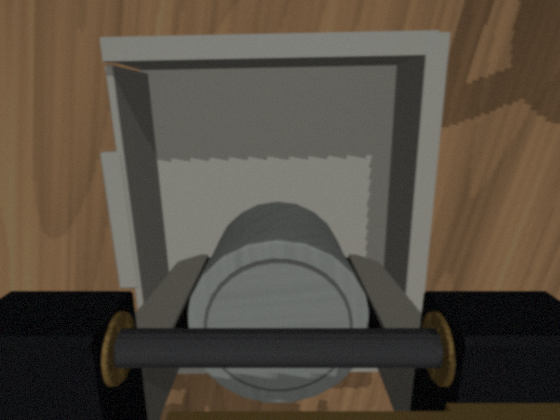

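View pics/s5.png

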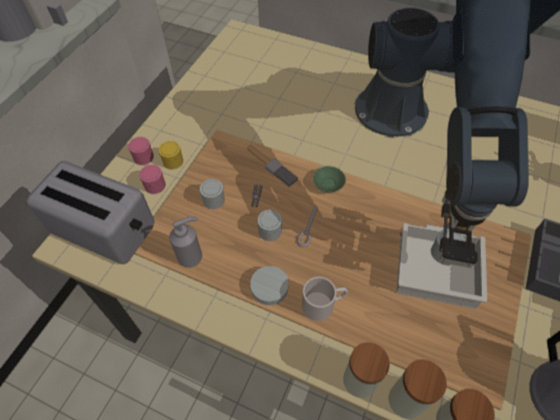

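```bash
python3 - <<'E'
from h import *
a=ray("wrist",103,40,.073);b=ray("wrist",448,33,.073);print(a,b,np.linalg.norm(b-a))
x=(b-a)/np.linalg.norm(b-a);y=np.array([-x[1],x[0],0]);print(np.degrees(np.arctan2(x[1],x[0])),(a+b)/2-.1*y, state()["force"])
E
```

```text
[0.43944338 0.36849093 0.073     ] [0.62112342 0.40652824 0.073     ] 0.18561916106414222
11.824888937559948 [0.55077552 0.28963174 0.073     ] [-0.11879726  0.64762234 -2.66588208]
```

```bash
python3 -m creep '[0,-6,20,0,255,0,-6,45,0,255,0,-6,65,0,255,0,-6,78,0,255,0,-6,84,0,255,0,-6,84,0,255,0,-6,84,0,255]'; python3 -m creep '[0,0,1,0,255,0,0,2,0,255,0,0,3,0,255,0,0,3,0,255]'
```

```text
t: 6.92
tcp_pos: [0.5513, 0.2841, 0.0413]
orientation: [[0.982, 0.189, 0.001], [0.189, -0.982, 0.0], [0.001, -0.0, -1.0]]
force: [-0.6, -0.6, -3.5]
grip_width: 0.0649
t: 7.42
tcp_pos: [0.5508, 0.2839, 0.0376]
orientation: [[0.982, 0.189, -0.0], [0.189, -0.982, -0.0], [-0.0, 0.0, -1.0]]
force: [-0.6, -0.7, -2.4]
grip_width: 0.0646
```

```bash
python3 -m creep '[0,0,1,0,255,0,0,2,0,255,0,0,3,0,255,0,0,4,0,255,0,0,4,0,255,0,0,4,0,255]'; python3 -m creep '[0,0,1,0,255,0,0,2,0,255,0,0,2,0,255,0,0,2,0,255]';python3 -m creep '[0,0,1,0,255,0,0,1,0,255,0,0,1,0,255]'
```

```text
t: 8.18
tcp_pos: [0.5509, 0.2839, 0.0336]
orientation: [[0.982, 0.189, 0.0], [0.189, -0.982, 0.0], [0.0, 0.0, -1.0]]
force: [-0.1, 0.5, -3.3]
grip_width: 0.0645
t: 8.68
tcp_pos: [0.5508, 0.2839, 0.0316]
orientation: [[0.982, 0.189, -0.0], [0.189, -0.982, -0.0], [-0.0, 0.0, -1.0]]
force: [-0.5, 0.1, -3.0]
grip_width: 0.0648
t: 9.05
tcp_pos: [0.5509, 0.284, 0.0307]
orientation: [[0.982, 0.189, 0.0], [0.189, -0.982, 0.0], [0.0, -0.0, -1.0]]
force: [0.1, -0.6, -3.1]
grip_width: 0.0644
```

```bash
python3 -m creep '[0,0,1,0,255,0,0,1,0,255,0,0,1,0,255]';python3 -m creep '[0,0,1,0,255,0,0,1,0,255,0,0,1,0,255]'
```

```text
t: 9.43
tcp_pos: [0.551, 0.2838, 0.0305]
orientation: [[0.982, 0.189, 0.0], [0.189, -0.982, -0.0], [0.0, 0.0, -1.0]]
force: [-3.7, -3.6, 7.9]
grip_width: 0.0644
t: 9.8
tcp_pos: [0.5509, 0.2837, 0.0302]
orientation: [[0.982, 0.189, 0.0], [0.189, -0.982, -0.0], [-0.0, 0.0, -1.0]]
force: [-6.9, -5.2, 14.8]
grip_width: 0.0648
```

Contact with the floor. I'll ease back 1 mm, open and retreat.

```bash
python3 -m creep '[0,0,-1,0,255,0,0,-1,0,255,0,0,-1,0,0,0,0,-1,0,0,0,0,-1,0,0,0,0,-1,0,0,0,0,-1,0,0]';python3 -c "
from h import *
save('wrist','w6');print(state()['force'])"
```

```text
t: 10.68
tcp_pos: [0.5508, 0.2839, 0.0296]
orientation: [[0.982, 0.189, -0.0], [0.189, -0.982, 0.0], [-0.0, -0.0, -1.0]]
force: [-0.4, -0.7, 0.1]
grip_width: 0.0926
[-0.3044028   0.49295661  0.02627456]
```

View pics/w6.png

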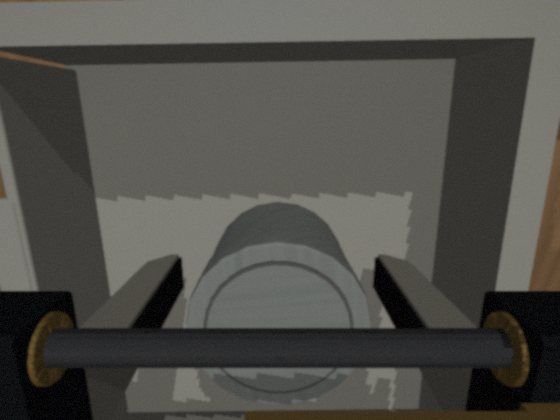

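```bash
python3 -m creep '[0,0,-15,0,0,0,0,-50,0,0,0,0,-100,0,0,0,0,-160,0,0,0,40,-170,0,0,0,100,-170,0,0,0,100,-170,0,0]';python3 -c "
from h import *
print(state()['force']);save('scene','s7');save('wrist','w7')
im=camera('side');cv2.imwrite('pics/c7.png',cv2.resize(im[80:310,170:360,::-1],None,fx=2.5,fy=2.5,interpolation=cv2.INTER_CUBIC))
for d in place_of('tin_a_mid','wrist'):
    u,v=d['xy'][0]*560,d['xy'][1]*420;print(d['score'],u,v,ray('wrist',u,v,.048))
"
```

```text
t: 11.6
tcp_pos: [0.5704, 0.1827, 0.201]
orientation: [[0.983, 0.185, 0.001], [0.185, -0.983, -0.0], [0.001, 0.0, -1.0]]
force: [-0.1, 0.7, 1.0]
grip_width: 0.093
[-0.12467312  0.6953883   1.00834253]
0.75 277.424 75.894 [0.55046164 0.2859468  0.048     ]
```

View pics/w7.png

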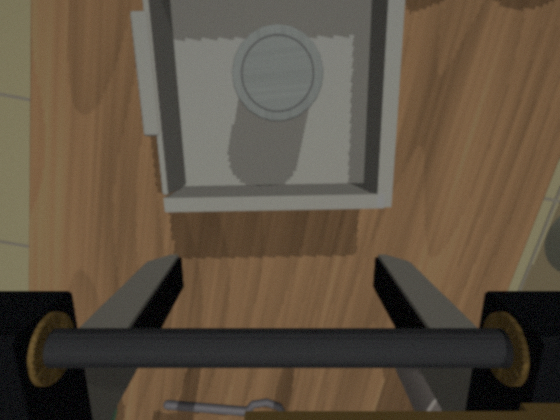

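View pics/c7.png

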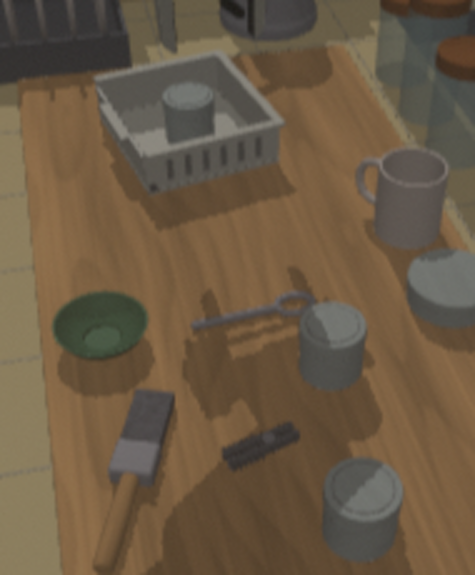

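View pics/s7.png

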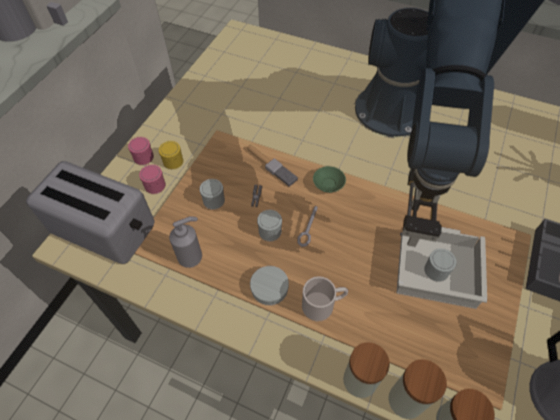

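The tin stands upright in the basket, with its lid at wrist (277,72). The other two are still at scene (270,225) and (212,193), and the gripper is clear.

```bash
python3 -c "
from plant import *
print(hand_in())"
```

```text
the job is handed in; nothing more can be done
None
```

The full tin was the leftmost one (tin a). It now stands upright on the basket floor, and the job is handed in at about 12 s of the 64 s allowed.

- **Which tin:** tin a pulled down on the wrist with about 3.2 N when held in the air, against about 0 N free. That fits a full tin (2.7 to 3.6 N) and not an empty one (0.8 N). I therefore didn't lift the other two, so they were not weighed.
- **Placing:** I lowered it in small steps until it touched the floor, where the wrist read about 15 N in z. I then backed off 1 mm, opened the gripper and moved clear.
- **Last checks:** the pictures show the tin upright in the middle of the basket at about (0.550, 0.286). Tins b and c are where they were at the start, and nothing is touching the gripper.
- **Disagreements:** the cameras differed by up to about 2 cm on the basket's centre and about 5 mm on tin a's x. Both were well inside the margins. The last wrist reading was 1 N in z with the gripper free, so single readings can be off by about that much. The weight is the mean of six readings.

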